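# Shut the vacuum cock and hold the specimen holder in the corner of the plate

### The arm

A 6-joint arm with a two-finger parallel gripper is mounted at the origin on the work surface. World frame = base frame: x ahead of the robot, y to its left, z up, the work surface at z = 0. Lengths are in m, angles in rad, forces in N, time in s.
With the tool pointing down it reaches from about 0.3 to 0.775 m from the base axis. Payload 14.6 kg.
Tool frame: the origin (TCP) lies between the finger pads; the fingertips stand ctrl.tip_extent ahead of it and the grasp point (between the pads) lies 3 mm ahead of it (ctrl.tip_extent is the distance from the TCP to the fingertips, in m); z points along the fingers, y is the line along which they close (so a half turn about z gives the same grasp; the last joint's range is limited). The gripper opens to 94 mm and grips with 3 to 60 N. Pads are 16 mm wide; open, the fingers measure 119 mm over their backs; the gripper's body (75 mm by 177 mm) begins 78 mm behind the grasp point.
Start: joints at [1.27, 0.3, 1.521, -0, 1.321, -0.067], TCP at [0.127, 0.535, 0.227] pointing down, gripper open.
Joint ranges: [-3.03, 3.03], [-0.79, 2.21], [0.23, 2.52], [-1.04, 4.18], [0, 3.07], [-2.55, 2.55]. Speed limits (rad/s): [2.22, 2.22, 2.57, 3.14, 3.14, 3.14].

### API

Orientations are given as [roll, pitch, yaw] about the fixed x, y, z axes, in that order (R = Rz(yaw) Ry(pitch) Rx(roll)).
In Python, from station import ctrl gives the robot as it stands.
- The arm moves only by the shell command python3 shift.py 'ROWS' [OPENING] [FORCE]. ROWS is a JSON list of rows, 1 to 10 of them, each of 6 numbers: dx, dy, dz in m, then a rotation vector rx, ry, rz in rad; each row shifts and turns the commanded pose from where the row before left it, along the tool's axes as they then stand; what a row does not reach is not made up. A row lasts 1/10 s, in which the tool goes at most 0.05 m and 0.15 rad, less where a joint would pass 70% of its speed; a pose out of reach is approached as far as the arm can. OPENING is the finger opening in m, set as the command begins (- or left out keeps the last). The fingers move at their own pace and stop on an object; FORCE is the grip in N (left out, the last holds). Time passes only in rows, so rows that do not move let the fingers close. It prints the time, the measured TCP pose, the force, the opening and the grip force at its end.
- ctrl.get_obs(): the state, without advancing time (a new reading comes with each control period).
- ctrl.camera(name): name is "scene" or "top" or "wrist"; returns a dict with "pixels" (400x640x3 uint8, blue, green, red), "fx", "fy", "cx", "cy" (pixels), "k1" (the pictures are not rectified: a ray, as slopes to the right and down, at radius r is drawn at 1 + k1 r^2 times it, then the intrinsics apply), "extrinsics" (4x4, takes a point from camera to world coordinates). Camera axes: x right, y up, looking along -z (the intrinsics and any distortion apply to the point x, -y, -z); pixel columns grow to the right and rows downward; lengths in m; the calibration is good to about 2 mm. A picture is of the moment at which its call begins. There is no depth.
- ctrl.hand_in(): hands the job in; it is judged then, once.
The state is a dict: "time_s": time; "qpos": joint angles; "joint_vel": joint speeds; "tau": joint torques, N m; "ee_pos": TCP position; "eef_rot": TCP orientation; "force": force on the tool from outside, world axes, zero at the start; "moment": the same for the moment, N m; "grip_width": finger opening in m; "grip_force": force on a finger pad.
Only numpy, scipy, OpenCV 4.12 (cv2) and the standard library are available. Lean on these libraries where they do the work, as an engineer would, in place of code of your own. Each camera call takes 0.05 s, during which the arm holds its last target. There are 200 camera calls.

### The job

Shut off the plate's vacuum first: turn the handle of the cock until it is fully closed, square across its pipe. Then bring the ribbed specimen holder into the corner of the plate's two fences, flat on the plate, its long side along the long fence and its end against the short fence, and press it so that it bears on both fences at once. Finish still holding it pressed there, do not let go, and leave everything else where it stands.

Things in the scene. Friction and masses are not known exactly. Their poses are not given: they have to be found in the camera images.
- handle (a joint): angle of the cock's handle about its upright axis, rad: 0 = fully closed (stop, handle square across the pipe), 1.571 = fully open (stop, handle along the pipe). It stays where it is left (friction 0.12 N m, no spring). Closing turns it clockwise from above: at value q the handle points from the axis along the heading (cock yaw + pi + q).
- cock: the bench vacuum cock, fixed: a 16 mm steel pipe 200 mm long along its y axis, its centre line 32 mm above the bench, ends bent down to the bench, with a brass valve body in the middle (reaching 28 mm either way along the pipe, top of its neck 65 mm high). Origin on the bench under the handle's axis; z up; the handle points along -x when closed, along -y when open.
- handle_grip (a point): point on the cock's handle at mid height, 75 mm from its axis, 76 mm above the bench. The handle is a flat level steel bar 14 mm wide, 12 mm high (70 to 82 mm above the bench), reaching 95 mm from the axis, free on all sides outside the hub (pipe top 40 mm high).
- plate: the vacuum plate, fixed: a dark grey slab 240 x 200 x 20 mm (x, y, z) with small holes and two steel fences. Origin at the centre of its underside on the bench, z up; top face at z = 20 mm. In its frame the short fence's inner face is the plane x = +100 mm, the long fence's the plane y = +80 mm; they meet in the +x +y corner. Fences stand 14 mm above the top, 16 mm thick.
- short_fence: steel fence bar of the plate, 16 x 180 x 14 mm, running along the plate's y; rigidly fixed. Origin at the centre of its underside, on the plate's top. Metal on metal grips here (friction about 1): a holder pressed hard on one fence or down on the plate hardly slides along it towards the other.
- long_fence: steel fence bar of the plate, 220 x 16 x 14 mm, running along the plate's x; rigidly fixed. Origin at the centre of its underside, on the plate's top.
- holder: the specimen holder, loose on the plate, aluminium, about 0.28 kg: base 80 x 56 x 18 mm (x, y, z) with an upright rib in the middle to hold it by, 56 mm long (x), 14 mm thick (y), 18 to 50 mm above its underside. Origin at the centre of its underside. Seated, its origin is at x 60, y 52, z 20 mm of the plate's frame, x along the plate's x; it starts turned up to 0.5 rad from that.
- objective: bystander: steel microscope objective, 32 mm across, 46 mm high, standing nose down, between plate and cock; origin under its centre.
- jar: bystander: small jar, 44 mm across, 65 mm high, between plate and cock; origin under its centre.
- puck: bystander: black round embedded specimen, 29 mm across, 18 mm high, on the plate; origin under its centre.
- gauge: bystander: small plain steel block, 24 x 18 x 16 mm, on the plate; origin under its centre.
- dish: bystander: shallow glass dish, 90 mm across, 16 mm high, far left; origin under its centre.
- slidebox: bystander: grey slide box, 90 x 80 x 35 mm, far right; origin under its centre.
- bottle: bystander: bottle, 60 mm across, 140 mm high, at the far side of the bench; origin under its centre.

How it is judged:
On the way, in this order (a step that is already met when the one before it is completed fails the run):
1. the cock's handle is turned to fully closed (value of joint handle below 0.12 rad), for 0.2 s.
2. the holder is pressed against both fences (contact force between holder and short_fence above 1 N and contact force between holder and long_fence above 1 N and angle between the x axis of holder and the x axis of plate, either way round below 0.035 rad and angle between holder's own z axis and vertical below 0.04 rad and x of holder in the frame of plate above 0.0575 m and y of holder in the frame of plate above 0.0495 m and z of holder in the frame of plate below 0.0225 m), for 0.2 s.
At the end, for the whole second after the job is handed in: The handle is within 0.12 rad of its closed stop; the holder lies flat on the plate (within 2.5 mm and 0.04 rad), square to the fences within 0.035 rad, within 2.5 mm of home in both directions, bearing with more than 1 N on each fence, with the gripper still bearing on it (all of step 2 and value of joint handle below 0.12 rad and (contact force between holder and the fingers above 1 N or contact force between holder and the arm above 1 N)); the arm keeps its last pose, push and grip.
It fails at once if a bystander was pushed more than 30 mm away (distance of any of objective, jar, puck, gauge, dish, slidebox, bottle from where it was at the start of the episode above 0.03 m).
It also fails if it takes over 70 s, if anything falls off the work surface, if the arm or the gripper's body presses on something with over 40 N, if the wrist force passes 120 N, or if a joint passes its speed limit or range.

## Working session

There is one attempt and no reset: what is moved stays moved. The work goes in short steps, Python scripts to look and compute and a shell command to move; the robot and the scene stay as the last step left them, time stands still between calls to the robot, and variables do not carry over. Pictures are saved under pics/ and viewed, at most 10 in all, crops included, and the job is handed in when it is done.

```bash
ls; mkdir -p pics; python3 - <<'E'
from station import ctrl
import cv2
for n in("top","scene"):
    c=ctrl.camera(n); cv2.imwrite(f"pics/{n}0.png",c["pixels"]); print(n,c["fx"],c["fy"],c["cx"],c["cy"],c["k1"],c["extrinsics"])
print(ctrl.tip_extent,ctrl.get_obs())
E
```

```text
pics
shift.py
station.py
top 363.35962246401186 363.35962246401186 326.16169286666434 202.24568898242651 -0.06971941314565032 [[-2.58563186e-02  9.77860651e-01 -2.07653553e-01  3.92809258e-01]
 [-9.99650430e-01 -2.64389442e-02 -3.04510338e-05  1.24062293e-02]
 [-5.51991757e-03  2.07580176e-01  9.78202434e-01  1.10580663e+00]
 [ 0.00000000e+00  0.00000000e+00  0.00000000e+00  1.00000000e+00]]
scene 483.0782725467634 483.0782725467634 321.6830293060113 198.5619209933464 -0.012451037132113988 [[ 0.73739832 -0.48440897  0.47073523  1.31082813]
 [ 0.67528998  0.51314761 -0.52977634 -0.7910062 ]
 [ 0.01507175  0.70853897  0.70551072  1.13026582]
 [ 0.          0.          0.          1.        ]]
0.022 {'time_s': 0.1, 'qpos': array([ 1.27042744e+00,  3.00346173e-01,  1.52152310e+00, -1.17959895e-05,
        1.32068800e+00, -6.65923592e-02]), 'joint_vel': array([ 0.0003333 , -0.00194538, -0.00160052,  0.00095692, -0.00295518,
        0.00183527]), 'tau': array([ 6.51384162e-04, -5.32651448e+01, -3.53277326e+01,  7.08998716e-02,
        2.35902099e-02, -1.16010588e-04]), 'ee_pos': array([0.12734764, 0.53483533, 0.22697937]), 'eef_rot': array([-3.14062941e+00, -5.27881252e-05,  2.90781903e+00]), 'force': array([1.15246157, 0.11200723, 0.38056419]), 'moment': array([ 0.04423737, -0.00085457,  0.02583303]), 'grip_force': 0.0, 'grip_width': 0.09415136790244112}
```

View pics/top0.png

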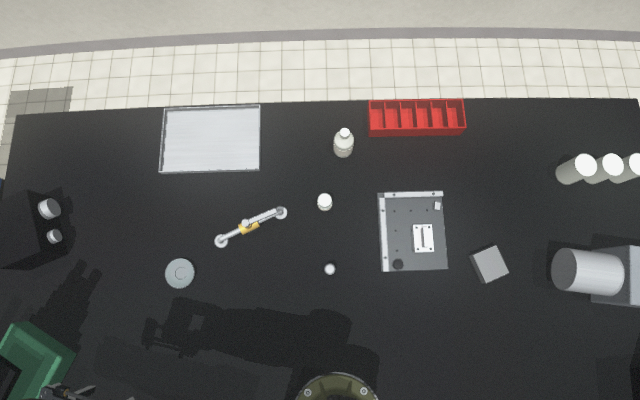

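View pics/scene0.png

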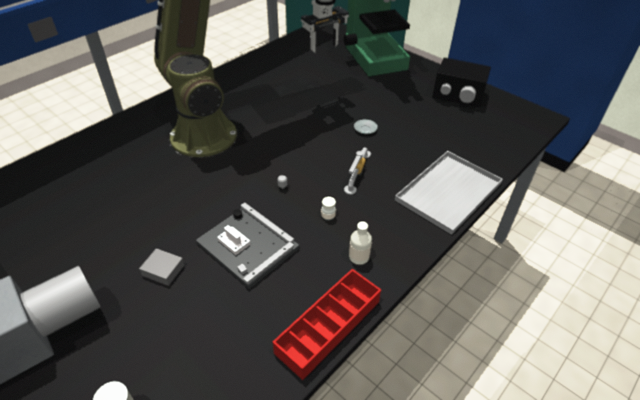

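The top view shows the plate at about (413,232), with its fence corner at the upper left (382,195). The holder is at (423,238), the puck at (398,265) and the gauge at (437,206). The cock's pipe runs from (221,241) to (281,212), the objective is at (330,269) and the jar at (324,201). I'll zoom in on the cock and the plate.

```bash
cat > h.py <<'E'
import numpy as np, cv2
from station import ctrl
def ray(c,u,v):
    K=np.array([[c["fx"],0,c["cx"]],[0,c["fy"],c["cy"]],[0,0,1]]);
    p=cv2.undistortPoints(np.array([[[u,v]]],float),K,np.array([c["k1"],0,0,0.]))[0,0]
    E=c["extrinsics"]; return E[:3,3],E[:3,:3]@np.array([p[0],-p[1],-1])
def onz(c,u,v,z):
    o,d=ray(c,u,v); return o+d*(z-o[2])/d[2]
def proj(c,P):
    E=c["extrinsics"]; q=E[:3,:3].T@(np.array(P)-E[:3,3]); x,y=q[0]/-q[2],-q[1]/-q[2]
    s=1+c["k1"]*(x*x+y*y); return c["fx"]*x*s+c["cx"],c["fy"]*y*s+c["cy"]
E
python3 - <<'E'
import cv2,numpy as np
a=cv2.imread("pics/top0.png");b=cv2.imread("pics/scene0.png")
f=lambda im,x,y,w,h,s:cv2.resize(im[y:y+h,x:x+w],None,fx=s,fy=s,interpolation=cv2.INTER_CUBIC)
o=np.zeros((600,800,3),np.uint8)
A=f(a,210,195,80,60,5);B=f(a,370,182,80,100,4);C=f(b,340,140,40,60,5); D=f(b,190,195,115,95,4)
o[:300,:400]=A; o[:400,420:740]=B; o[300:600,:200]=C[:300,:200]; 
o[300:600,210:410]=cv2.resize(D,(363,300))[:,:200]
cv2.imwrite("pics/z1.png",o)
E
```

```text
(no output)
```

View pics/z1.png

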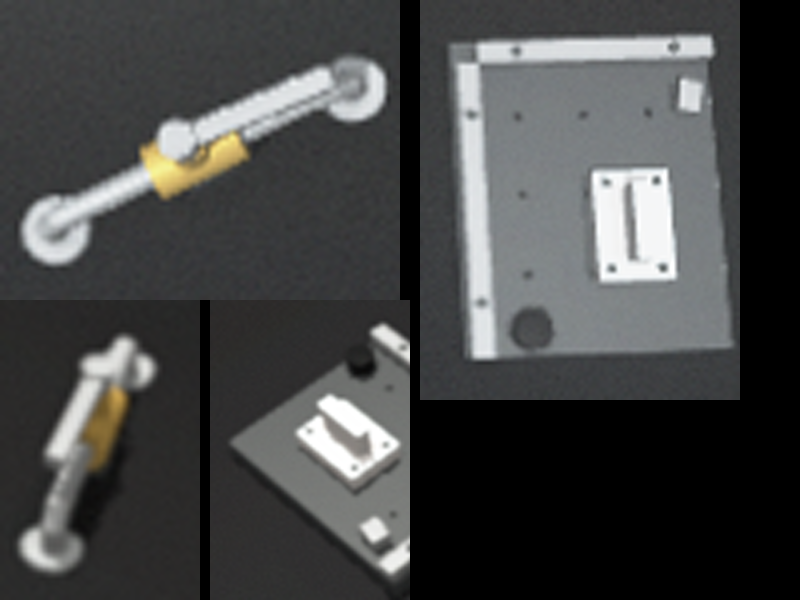

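The handle lies along the pipe, so the cock is open. Its hub is at px (245.6,222.6) and its tip at (276.4,210.6). The holder and fences are clear, and the holder's rib runs roughly along the long fence.

```bash
python3 - <<'E'
from h import *
c=ctrl.camera("top"); s=ctrl.camera("scene")
A=lambda x,y:(210+x/5,195+y/5)
B=lambda x,y:(370+(x-420)/4,182+y/4)
def show(n,p,z): P=onz(c,*p,z); print(n,P.round(4)); return P
f1=show("flangeL",A(56,230),.004); f2=show("flangeR",A(353,90),.004); print("mid",(f1+f2)/2, "ang R-L",np.arctan2(*(f2-f1)[[1,0]]))
h=show("hub",A(178,138),.085); t=show("tip",A(332,78),.082); print("handle hdg",np.arctan2(*(t-h)[[1,0]]),np.linalg.norm(t-h))
i=show("corner",B(479,62),.034);j=show("long end",B(496,357),.034);k=show("short end",B(714,55),.034)
print("plate x hdg",np.arctan2(*(i-j)[[1,0]]),"y hdg-90",np.arctan2(*(i-k)[[1,0]])-np.pi/2,np.linalg.norm(i-j),np.linalg.norm(i-k))
H=[show("hold",B(*p),.038) for p in((591,170),(668,168),(676,279),(600,283))]
print(np.mean(H,0),"hdg",np.arctan2(*(H[0]-H[3])[[1,0]]),np.arctan2(*(H[1]-H[2])[[1,0]]))
show("puck",B(532,328),.038);show("gauge",B(690,95),.036)
show("obj",(330,268),.046);show("jar",(324,197),.065)
E
```

```text
flangeL [0.5143 0.3362 0.004 ]
flangeR [0.5966 0.1539 0.004 ]
mid [0.55546026 0.2450592  0.004     ] ang R-L -1.1470824721054782
hub [0.5564 0.2437 0.085 ]
tip [0.5895 0.156  0.082 ]
handle hdg -1.2099881665497243 0.0937838316282637
corner [ 0.6302 -0.1652  0.034 ]
long end [ 0.4103 -0.165   0.034 ]
short end [ 0.6309 -0.3451  0.034 ]
plate x hdg -0.0010115267192630526 y hdg-90 0.0037064728015558934 0.21995266200416863 0.1799316478840722
hold [ 0.5449 -0.2433  0.038 ]
hold [ 0.5447 -0.3011  0.038 ]
hold [ 0.4624 -0.3003  0.038 ]
hold [ 0.4612 -0.2439  0.038 ]
[ 0.5032956  -0.27213217  0.038     ] hdg 0.007272358157431208 -0.010440464758816659
puck [ 0.4302 -0.1918  0.038 ]
gauge [ 0.6    -0.3232  0.036 ]
obj [0.4241 0.0064 0.046 ]
jar [0.6297 0.0184 0.065 ]
```

```bash
R='[-0.0425,-0.0173,0,0,0,0]'; python3 shift.py '[[-0.0425,-0.0173,0,0,0,0],[-0.0425,-0.0173,0,0,0,0],[-0.0425,-0.0173,0,0,0,0],[-0.0425,-0.0173,0,0,0,0],[-0.0425,-0.0173,0,0,0,0],[-0.0425,-0.0173,0,0,0,0],[-0.0425,-0.0173,0,0,0,0],[-0.0425,-0.0173,0,0,0,0],[-0.0425,-0.0173,0,0,0,0],[-0.0425,-0.0173,0,0,0,0]]' 0 10
python3 shift.py '[[-0.0425,-0.0173,0,0,0,0],[-0.0425,-0.0173,0,0,0,0],[-0.0425,-0.0173,0,0,0,0],[0,0,0,0,0,-0.131],[0,0,0,0,0,-0.131],[0,0,0,0,0,-0.131],[0,0,0,0,0,-0.131],[0,0,0,0,0,-0.131],[0,0,0,0,0,0],[0,0,0,0,0,0]]'
```

```text
time_s: 1.2
ee_pos: [0.5021, 0.2668, 0.2274]
eef_rot: [-3.142, -0.0, 2.908]
force: [-0.3, 0.7, 0.2]
grip_width: 0.0172
grip_force: 0.0
time_s: 2.2
ee_pos: [0.6128, 0.1882, 0.2273]
eef_rot: [3.142, -0.0, -2.724]
force: [0.8, -0.2, -0.1]
grip_width: 0.0008
grip_force: 0.0
```

```bash
python3 shift.py '[[0,0,0.04,0,0,0],[0,0,0.04,0,0,0],[0,0,0.035,0,0,0],[0,0,0.03,0,0,0],[0,0,0,0,0,0],[0,0,0,0,0,0],[0.006,0,0,0,0,0],[0,0,0,0,0,0]]'
python3 - <<'E'
from h import *
a=ctrl.camera("top")["pixels"][185:265,200:300]; b=ctrl.camera("wrist")["pixels"]
o=np.zeros((400,800,3),np.uint8); o[:320,:400]=cv2.resize(a,(400,320),interpolation=2); o[:250,400:]=cv2.resize(b,(400,250))
cv2.imwrite("pics/z2.png",o)
E
```

```text
time_s: 3.0
ee_pos: [0.6075, 0.1858, 0.0843]
eef_rot: [-3.141, 0.002, -2.721]
force: [-0.1, 0.7, -0.3]
grip_width: 0.0004
grip_force: 0.0
```

View pics/z2.png

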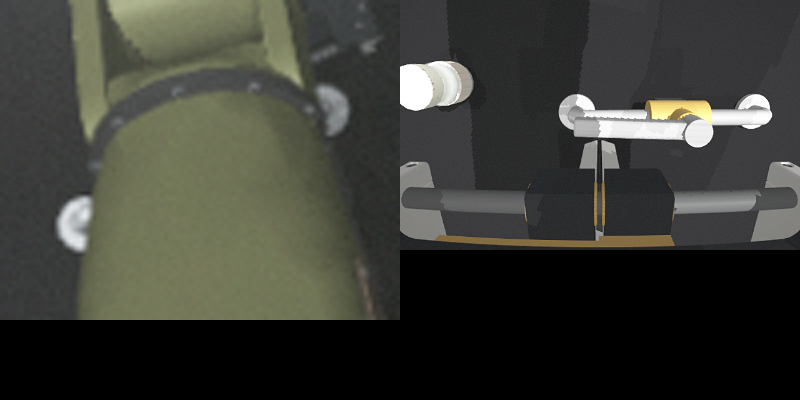

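The wrist view shows the closed fingertips at about (600,145). They are just behind the bar, which spans x 575 to 697, and about 75 mm out from the hub. Next I sweep the arc.

```bash
python3 shift.py '[[0.008,0,0,0,0,0],[0.0114,-0.0014,0,0,0,0.15],[0.0114,-0.0014,0,0,0,0.15],[0.0114,-0.0014,0,0,0,0.15],[0.0114,-0.0014,0,0,0,0.15],[0.0114,-0.0014,0,0,0,0.15],[0.0114,-0.0014,0,0,0,0.15],[0.0114,-0.0014,0,0,0,0.15],[0.0114,-0.0014,0,0,0,0.15],[0.0114,-0.0014,0,0,0,0.15]]'
python3 shift.py '[[0.0114,-0.0014,0,0,0,0.15],[0.004,0,0,0,0,0.05],[0,0,0,0,0,0],[0,0,0,0,0,0]]'
```

```text
time_s: 4.1
ee_pos: [0.5038, 0.1876, 0.0828]
eef_rot: [3.141, 0.001, 2.206]
force: [2.4, -0.3, 0.0]
grip_width: 0.0006
grip_force: 1.0
time_s: 4.5
ee_pos: [0.494, 0.1988, 0.0827]
eef_rot: [-3.141, 0.001, 2.013]
force: [-1.3, -6.6, 2.0]
grip_width: 0.0004
grip_force: 2.6
```

```bash
python3 shift.py '[[0.003,0,0,0,0,0],[0,0,0,0,0,0],[0,0,0,0,0,0],[0,0,0,0,0,0]]'
python3 - <<'E'
from h import *
b=ctrl.camera("wrist")["pixels"];cv2.imwrite("pics/z3.png",b)
E
```

```text
time_s: 4.9
ee_pos: [0.4937, 0.1995, 0.0828]
eef_rot: [-3.141, 0.004, 2.012]
force: [4.2, -23.8, 2.7]
grip_width: 0.0004
grip_force: 11.8
```

View pics/z3.png

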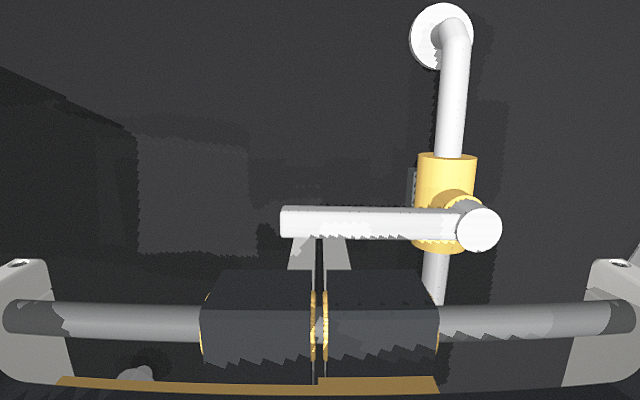

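The bar is square across the pipe, and another 3 mm of push only raised the force to 24 N, so it is on its closed stop. I back off, rise and turn.

```bash
python3 shift.py '[[-0.02,0,0,0,0,0],[0,0,0,0,0,0],[0,0,-0.04,0,0,0],[0,0,-0.045,0,0,0],[0,0,-0.045,0,0,0],[0,0,0,0,0,0.144],[0,0,0,0,0,0.144],[0,0,0,0,0,0.144],[0,0,0,0,0,0.144],[0,0,0,0,0,0.144]]' 0.06
python3 shift.py '[[0,0,0,0,0,0.144],[0,0,0,0,0,0.144],[0,0,0,0,0,0.144],[0,0,0,0,0,0.144],[0,0,0,0,0,0.144],[0,0,0,0,0,0.144],[0,0,0,0,0,0.144],[0,0,0,0,0,0.144],[0,0,0,0,0,0.14],[0,0,0,0,0,0]]'
python3 shift.py '[[0,0.044,0,0,0,0],[0,0.044,0,0,0,0],[0,0.044,0,0,0,0],[0,0.044,0,0,0,0],[0,0.044,0,0,0,0],[0,0.044,0,0,0,0],[0,0.044,0,0,0,0],[0,0.044,0,0,0,0],[0,0.044,0,0,0,0],[0,0.044,0,0,0,0]]'
python3 shift.py '[[0,0,0,0,0,0],[0,0,0,0,0,0]]'
```

```text
time_s: 5.95
ee_pos: [0.5013, 0.1848, 0.2126]
eef_rot: [3.142, -0.0, 1.287]
force: [-0.1, -0.3, -0.4]
grip_width: 0.0596
grip_force: 0.0
time_s: 6.95
ee_pos: [0.5014, 0.1847, 0.2125]
eef_rot: [-3.141, -0.0, -0.001]
force: [-0.1, -0.8, 0.5]
grip_width: 0.06
grip_force: 0.0
time_s: 7.95
ee_pos: [0.5018, -0.2571, 0.2127]
eef_rot: [3.142, -0.0, 0.006]
force: [0.2, 0.8, 0.0]
grip_width: 0.06
grip_force: 0.0
time_s: 8.15
ee_pos: [0.5018, -0.2558, 0.2122]
eef_rot: [-3.141, 0.0, 0.003]
force: [0.1, 1.1, -0.6]
grip_width: 0.0601
grip_force: 0.0
```

```bash
python3 - <<'E'
from h import *
c=ctrl.camera("wrist");b=c["pixels"];cv2.imwrite("pics/z4.png",b)
print(proj(c,[.53,-.245,.034]),proj(c,[.63,-.165,.034]),proj(c,[.503,-.272,.07]))
E
```

```text
(np.float64(307.7913489857997), np.float64(151.53965375942232)) (np.float64(218.71731767166403), np.float64(41.46823855172434)) (np.float64(337.63794349144587), np.float64(187.7519452673481))
```

View pics/z4.png

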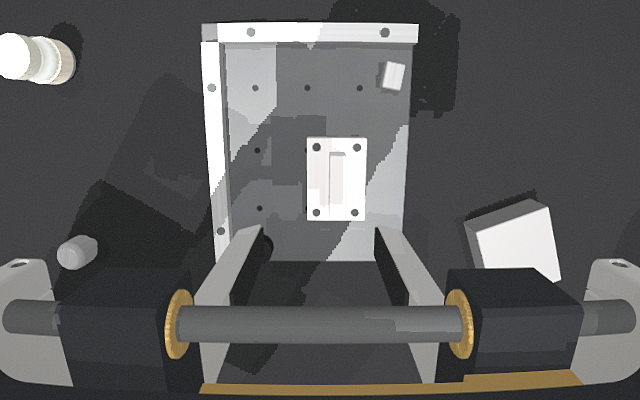

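The wrist view shows the holder's base at x 307 to 366, y 138 to 220, with the rib near (338,182). The inner fence corner is near (220,42), which matches the prediction of (218.7,41.5). I'll measure the angles.

```bash
python3 - <<'E'
from h import *
c=ctrl.camera("wrist");g=cv2.cvtColor(c["pixels"],cv2.COLOR_BGR2GRAY).astype(float)
def edge(p,n,axis,rng,w=6):
    # subpixel edge along line approx p (fn coordinate)-> fit
    P=[]
    for t in rng:
        k0=int(p(t)); s=np.arange(k0-w,k0+w+1)
        v=g[s,t] if axis=='row' else g[t,s]
        d=np.abs(np.diff(v)); 
        if d.max()<15: continue
        i=d.argmax(); q=s[i]+.5
        P.append((t,q) if axis=='row' else (q,t))
    return np.array(P)
def rep(n,P,z):
    W=np.array([onz(c,*q,z)[:2] for q in P]).astype(np.float32)
    vx,vy,x,y=cv2.fitLine(W,cv2.DIST_HUBER,0,.001,.001).ravel()
    r=np.abs((W-[x,y])@[-vy,vx]); print(n,"at",x.round(4),y.round(4),"hdg",np.arctan(vy/vx) if abs(vx)>abs(vy) else -np.arctan(vx/vy),"res",np.median(r))
rep("short inner",edge(lambda t:42,0,'row',range(230,410)),.034)
rep("long inner",edge(lambda t:219+(t-42)*9/150,0,'col',range(50,190)),.034)
rep("hold far",edge(lambda t:138,0,'row',range(312,362)),.038)
rep("hold near",edge(lambda t:220,0,'row',range(312,362)),.038)
rep("hold left",edge(lambda t:307,0,'col',range(145,214)),.038)
rep("hold right",edge(lambda t:366,0,'col',range(145,214)),.038)
E
```

```text
short inner at 0.6295 -0.2419 hdg 0.0029639762 res 0.0001441293
long inner at 0.5676 -0.1644 hdg -0.001675351 res 0.00024532582
hold far at 0.544 -0.2792 hdg 0.0045721093 res 3.8521157e-06
hold near at 0.4624 -0.2668 hdg 0.0022333423 res 2.0572265e-06
hold left at 0.5069 -0.2439 hdg -0.004962357 res 1.7531747e-06
hold right at 0.5029 -0.3003 hdg 0.012148615 res 0.00020538562
```

Holder and plate are square to each other within about 0.005 rad. The holder's centre is at (0.5032,-0.2721). I descend and grasp the rib.

```bash
python3 shift.py '[[0.0014,0.0163,0,0,0,0],[0,0,0.04,0,0,0],[0,0,0.04,0,0,0],[0,0,0.04,0,0,0],[0,0,0.02,0,0,0],[0,0,0.007,0,0,0],[0,0,0,0,0,0],[0,0,0,0,0,0]]' 0.06 30
python3 shift.py '[[0,0,0,0,0,0],[0,0,0,0,0,0],[0,0,0,0,0,0],[0,0,0,0,0,0],[0,0,0,0,0,0],[0,0,0,0,0,0]]' 0 30
```

```text
time_s: 9.05
ee_pos: [0.5043, -0.2722, 0.0668]
eef_rot: [3.141, -0.002, 0.001]
force: [0.4, 0.2, -0.1]
grip_width: 0.0598
grip_force: 0.0
time_s: 9.65
ee_pos: [0.5036, -0.2719, 0.0655]
eef_rot: [3.142, -0.0, 0.001]
force: [-0.9, -0.4, 0.9]
grip_width: 0.0156
grip_force: 0.0
```

```bash
python3 shift.py '[[0,0,0,0,0,0],[0,0,0,0,0,0],[0,0,0,0,0,0],[0,0,-0.006,0,0,0],[0,0,0,0,0,0],[0,0,0,0,0,0]]'
```

```text
time_s: 10.25
ee_pos: [0.5036, -0.2719, 0.0715]
eef_rot: [3.142, -0.0, 0.001]
force: [0.0, 0.0, -3.0]
grip_width: 0.0138
grip_force: 30.0
```

```bash
python3 shift.py '[[0.02,-0.018,0,0,0,0],[0.02,-0.018,0,0,0,0],[0.02,-0.018,0,0,0,0],[0.02,-0.018,0,0,0,0],[0.0014,-0.0024,0,0,0,0],[0,0,0,0,0,0],[0,0,0.003,0,0,0],[0,0,0.0025,0,0,0],[0,0,0,0,0,0],[0,0,0,0,0,0]]'
```

```text
time_s: 11.25
ee_pos: [0.5846, -0.1978, 0.0659]
eef_rot: [-3.142, 0.0, 0.0]
force: [-0.2, -0.6, -3.4]
grip_width: 0.0139
grip_force: 30.0
```

```bash
python3 shift.py '[[0.0015,-0.0015,0,0,0,0],[0.0015,-0.0015,0,0,0,0],[0.001,-0.001,0,0,0,0],[0,0,0,0,0,0],[0,0,0,0,0,0]]'
```

```text
time_s: 11.75
ee_pos: [0.5889, -0.1933, 0.0659]
eef_rot: [-3.142, 0.0, 0.001]
force: [-0.2, 0.3, -2.7]
grip_width: 0.0136
grip_force: 30.0
```

Still hovering about 0.4 mm up and free. I feel for each fence in turn.

```bash
python3 shift.py '[[0.001,0,0,0,0,0],[0,0,0,0,0,0],[0,0,0,0,0,0]]'; python3 shift.py '[[0,-0.001,0,0,0,0],[0,0,0,0,0,0],[0,0,0,0,0,0]]'
```

```text
time_s: 12.05
ee_pos: [0.5899, -0.1935, 0.0659]
eef_rot: [-3.142, 0.0, 0.001]
force: [-0.1, -0.1, -2.7]
grip_width: 0.0139
grip_force: 30.0
time_s: 12.35
ee_pos: [0.5899, -0.1924, 0.066]
eef_rot: [3.142, -0.0, 0.001]
force: [0.6, -0.6, -3.0]
grip_width: 0.0136
grip_force: 30.0
```

```bash
python3 shift.py '[[0.0007,-0.0007,0,0,0,0],[0,0,0,0,0,0],[0,0,0,0,0,0]]'; python3 shift.py '[[0.0007,-0.0007,0,0,0,0],[0,0,0,0,0,0],[0,0,0,0,0,0]]'
```

```text
time_s: 12.65
ee_pos: [0.5903, -0.1922, 0.0659]
eef_rot: [3.141, 0.001, 0.001]
force: [-2.9, -4.8, -1.9]
grip_width: 0.0134
grip_force: 30.0
time_s: 12.95
ee_pos: [0.5904, -0.1921, 0.066]
eef_rot: [3.14, 0.002, 0.0]
force: [-7.5, -7.8, 0.9]
grip_width: 0.0138
grip_force: 30.0
```

It bears on both fences but sits slightly above the plate. I ease off, lower it and press again.

```bash
python3 shift.py '[[-0.002,0.002,0,0,0,0],[0,0,0,0,0,0],[0,0,0.0006,0,0,0],[0,0,0,0,0,0],[0,0,0,0,0,0]]';python3 shift.py '[[0.001,-0.001,0,0,0,0],[0.001,-0.001,0,0,0,0],[0.0005,-0.0005,0,0,0,0],[0,0,0,0,0,0],[0,0,0,0,0,0],[0,0,0,0,0,0],[0,0,0,0,0,0]]'
python3 - <<'E'
from h import *
c=ctrl.camera("wrist");cv2.imwrite("pics/z5.png",c["pixels"])
E
```

```text
time_s: 13.45
ee_pos: [0.5895, -0.1928, 0.0655]
eef_rot: [-3.142, -0.0, 0.001]
force: [0.6, 0.8, -1.1]
grip_width: 0.0135
grip_force: 30.0
time_s: 14.15
ee_pos: [0.5905, -0.1921, 0.0656]
eef_rot: [3.14, 0.003, 0.0]
force: [-14.3, -10.7, 5.7]
grip_width: 0.0141
grip_force: 30.0
```

View pics/z5.png

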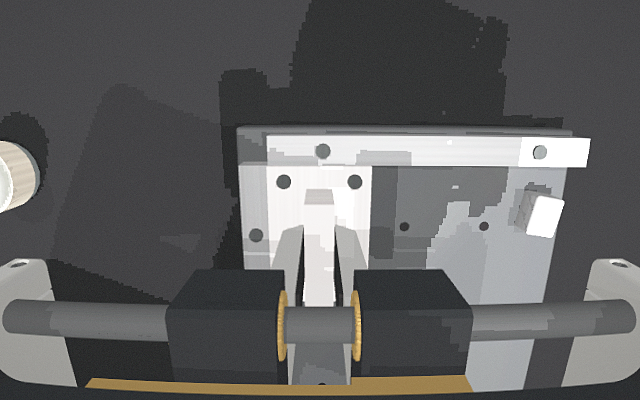

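The holder's end sits against the short fence (edge near y 166) and its side against the long fence (x about 268). Forces are 14 N and 11 N. One last look at the cock before handing in.

```bash
python3 - <<'E'
from h import *
a=ctrl.camera("top")["pixels"][185:280,200:340]; cv2.imwrite("pics/z6.png",cv2.resize(a,None,fx=4,fy=4,interpolation=2)); print(ctrl.get_obs()["force"])
E
```

```text
[-13.9005683   -9.41363603   5.46134474]
```

View pics/z6.png

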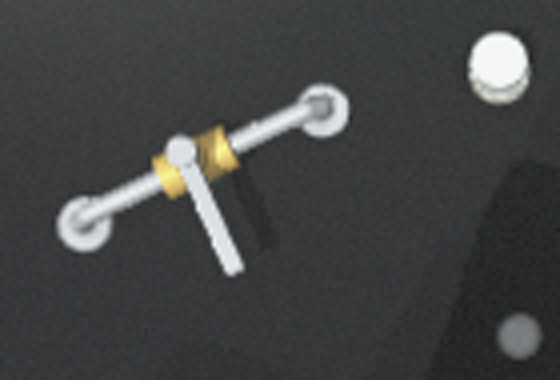

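The handle, from (180,150) to (234,270), stands square across the pipe, and the jar and objective have not moved.

```bash
python3 -c "
from station import ctrl
print(ctrl.hand_in())"
```

```text
the job is handed in; nothing more can be done
None
```

The job is handed in, though no verdict came back: the cock is closed against its stop, and the holder is gripped and pressed into the fence corner with about 14 N on the short fence and 9 N on the long one.

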